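# Fetch the bisque cup from behind the glaze jars

## Robot

A 6-joint arm with a two-finger parallel gripper is mounted at the origin on the work surface. World frame = base frame: x ahead of the robot, y to its left, z up, the work surface at z = 0. Lengths are in mm, angles in degrees, forces in N, time in s.
With the tool pointing down it reaches from about 375 to 900 mm from the base axis. Payload 3.1 kg.
Tool frame: the origin (TCP) lies midway between the tips of the shut fingers; the grasp point (between the pads) lies 19 mm behind it (arm.grasp_offset is the distance from the TCP to the grasp point, in mm); z points along the fingers, y is the line along which they close (so a half turn about z gives the same grasp; the last joint's range is limited). The gripper opens to 85 mm and grips with 20 to 120 N. Pads are 22 mm wide; open, the fingers measure 114 mm over their backs; the gripper's body (76 mm by 85 mm) begins 54 mm behind the grasp point. The pads swing forward as they close: fully open they stand 13 mm farther back than shut.
Start: joints at [-10.227, 30.224, 82.088, -0, 67.689, -10.227], TCP at [624.977, 0.034, 231.31] pointing down, gripper open.
Joint ranges: [-176.69, 176.69], [-43.24, 126.21], [12.49, 139.97], [-82, 262], [0, 151.66], [-163.58, 163.58]. Speed limits (degrees/s): [159.86, 159.86, 180, 180, 180, 180].

## Interface

Orientations are given as [roll, pitch, yaw] about the fixed x, y, z axes, in that order (R = Rz(yaw) Ry(pitch) Rx(roll)).
In Python, from cell import get_obs, vision, ticket, arm gives the robot as it stands.
- The arm moves only by the shell command python3 -m crank 'ROWS'. ROWS is JSON, a list that holds one entry, the list of rows, each a list of 7 numbers: the shift along the tool's x, y, z in m, then the turn, a rotation vector about the tool's x, y, z in degrees, then the gripper's target within -1 to 1 (fully open at 1, half-way at 0, shut at -1). A call has 1 to 10 rows; each row shifts and turns the commanded pose from where the row before left it, along the tool's axes as they then stand; what a row does not reach is not made up. A row lasts 1/8 s, in which the tool goes at most 62.5 mm and 10.7 degrees, less where a joint would pass 70% of its speed; a pose out of reach is approached as far as the arm can. A call with a gripper value outside its range is refused whole. The fingers move at their own pace and stop on an object; the grip force is fixed at half the most. Time passes only in rows, so rows that do not move let the fingers close. It gives the time, the measured TCP pose, the force, the opening and the grip force at its end, in the units of the state.
- get_obs(): the state, without advancing time (a new reading comes with each control period).
- vision.read_camera(name): name is "scene" or "side" or "wrist"; returns a dict with "frame" (384x512x3 uint8, blue, green, red), "K" (3x3 intrinsics, pixels), "R" (3x3) and "t" (3): a world point X has camera coordinates R X + t; the wrist camera has in their place "mount" (4x4, takes a point from camera to tool coordinates, whose origin is the TCP and whose axes are the flange's). Camera axes: x right, y down, z forward; pixel columns grow to the right and rows downward; lengths in mm; the calibration is good to about 2 mm. A picture is of the moment at which its call begins: read the wrist's pose just before it. There is no depth.
- ticket.finish_job(): hands the job in; it is judged then, once.
The state is a dict: "t": time; "qpos": joint angles; "qvel": joint speeds; "tau": joint torques, N m; "tool_pos": TCP position; "ee_rot": TCP orientation; "wrist_force": force on the tool from outside, world axes, zero at the start; "moment": the same for the moment, N m; "finger_gap": finger opening in mm; "finger_force": force on a finger pad.
Only numpy, scipy, OpenCV 4.12 (cv2) and the standard library are available. Lean on these libraries where they do the work, as an engineer would, in place of code of your own. Each camera call takes 0.05 s, during which the arm holds its last target. There are 200 camera calls.

## Task

Stand all three glaze jars (red, blue, yellow) on the ware board at the side; with all three there, fetch the terracotta cup from behind where they stood and set it upright in the middle of the banding wheel; then put each jar back upright on the very cork patch it came from. Set the jars and the cup down gently rather than letting them drop or tip over, and leave the plaster mould, the white bowl and the brush alone.

Things in the scene. Friction and masses are not known exactly. Their poses are not given: they have to be found in the camera images.
- bay: fixed grey-painted board 170 (x) by 320 (y) by 15 mm. Origin: centre of its underside; x points from the robot to its back wall (inner face x=+73 mm, 55 mm over the board); end lips (inner faces y=+-150) 12 mm over it. Flush round cork patches, 72 mm across, at x=-42, y=-105, 0, +105 mm: at the start each bears one jar, within 3 mm of its centre. The cup stands behind the jars at x about +28, y -90 to +90.
- red_jar: loose closed glaze jar, upright cylinder 56 mm in diameter and 105 mm tall, white with a red screw lid (top 22 mm, same diameter) and a red band round the body; about 0.3 kg. Origin: centre of its underside, z up its axis. At the start it stands on one of the three cork patches of the bay (which one varies).
- blue_jar: loose closed glaze jar, upright cylinder 56 mm in diameter and 105 mm tall, white with a blue screw lid (top 22 mm, same diameter) and a blue band round the body; about 0.3 kg. Origin: centre of its underside, z up its axis. At the start it stands on one of the three cork patches of the bay (which one varies).
- yellow_jar: loose closed glaze jar, upright cylinder 56 mm in diameter and 105 mm tall, white with a yellow screw lid (top 22 mm, same diameter) and a yellow band round the body; about 0.3 kg. Origin: centre of its underside, z up its axis. At the start it stands on one of the three cork patches of the bay (which one varies).
- cup: loose small unglazed terracotta-coloured cup, open at the top, no handle, 54 mm in diameter at the rim (narrower at the foot), 50 mm tall, wall 4 mm, about 0.12 kg. Origin: centre of its underside, z up its axis. It starts upright in the bay, behind the row of jars.
- ware_board: fixed dark-brown wooden ware board, the side area, 320 mm (its x) by 160 mm (its y), top face 18 mm above the table, with two pale cross strips level with its top; left or right of the bay. Origin: centre of its underside, z up.
- wheel: fixed banding wheel (its head does not turn): grey metal disc 170 mm in diameter with concentric rings on a round foot; its flat top face is 68 mm above the table (the ring marks stand no more than a hair above it and are not solid). On the other side of the bay from the ware board. Origin: centre of its underside on the table; z up.
- mould: bystander: loose white plaster mould block 80 by 120 by 50 mm with a grey round mark, beyond the bay; origin: centre of its underside.
- bowl: bystander: loose white bowl 110 mm in diameter, 45 mm tall, beyond the bay, left of the mould; origin: centre of its underside.
- brush: bystander: loose brush lying flat on the table between the robot and the bay, roughly across the robot's front; origin on its underside, x along the handle towards the bristles.
Not all that is in view belongs to the job. Leave any pink or turquoise look-alike of the yellow_jar alone.

How it is judged:
By the outcome, as a careful person would: the job done as asked, in the order asked, and still so for the second after the job is handed in, with the robot touching nothing.
It also fails if it takes over 141 s, if anything falls off the work surface, if the arm or the gripper's body presses on something with over 40 N, if the wrist force passes 120 N, or if a joint passes its speed limit or range.

## Working session

There is one attempt and no reset: what is moved stays moved. The work goes in short steps, Python scripts to look and compute and a shell command to move; the robot and the scene stay as the last step left them, time stands still between calls to the robot, and variables do not carry over. Pictures are saved under pics/ and viewed, at most 14 in all, crops included, and the job is handed in when it is done.

```bash
mkdir -p pics; ls
python3 - <<'E'
from cell import get_obs, vision, ticket, arm
import cv2
o=get_obs();print(o)
for n in("scene","side"):
    c=vision.read_camera(n);cv2.imwrite(f"pics/{n}0.png",c["frame"]);print(n,c["K"],c["R"],c["t"])
c=vision.read_camera("wrist");cv2.imwrite("pics/w0.png",c["frame"]);print(c["K"],c["mount"])
print(arm.grasp_offset)
E
```

```text
pics
{'t': 0.0, 'qpos': array([-1.02279898e+01,  3.02797368e+01,  8.21582479e+01,  8.18926794e-04,
        6.76891060e+01, -1.02294297e+01]), 'qvel': array([ 0.02604423,  0.06896767, -0.13394315, -0.05850099,  0.01795822,
        0.11177913]), 'tau': array([ 2.50220628e-04, -4.42344439e+01, -1.78024775e+01, -2.06930472e-04,
        8.36740597e-03,  2.24214921e-05]), 'tool_pos': array([6.24268440e+02, 1.57886243e-01, 2.30315026e+02]), 'ee_rot': array([-1.79875064e+02, -2.33149334e-02,  9.00011028e+01]), 'wrist_force': array([-0.95779692, -0.68700223, -0.03770347]), 'moment': array([-0.03341288,  0.00338635, -0.02216104]), 'finger_force': 0.0, 'finger_gap': 85.27155007331555}
scene [[483.96988969   0.         263.43743011]
 [  0.         483.96988969 199.91846527]
 [  0.           0.           1.        ]] [[-0.56060112  0.8279208  -0.01653871]
 [ 0.60765905  0.39772534 -0.68743366]
 [-0.56256276 -0.39542598 -0.72605884]] [ 336.9733021  -311.3606003  1585.63965448]
side [[436.94207627   0.         253.75187608]
 [  0.         436.94207627 195.79944262]
 [  0.           0.           1.        ]] [[ 0.73435304 -0.67838249 -0.02286507]
 [-0.42301373 -0.43105078 -0.79702861]
 [ 0.53083425  0.59497262 -0.60350856]] [-406.05385103  286.42057548  709.06975027]
[[271.45783698   0.         251.57371664]
 [  0.         271.45783698 196.48822721]
 [  0.           0.           1.        ]] [[ 1.71649019e-04 -9.57143029e-01 -2.89615593e-01  7.53857634e+01]
 [ 9.99999940e-01  2.51110069e-04 -2.37208372e-04 -5.50981306e-01]
 [ 2.99767732e-04 -2.89615535e-01  9.57143015e-01 -1.42508095e+02]
 [ 0.00000000e+00  0.00000000e+00  0.00000000e+00  1.00000000e+00]]
18.700000000000003
```

View pics/scene0.png

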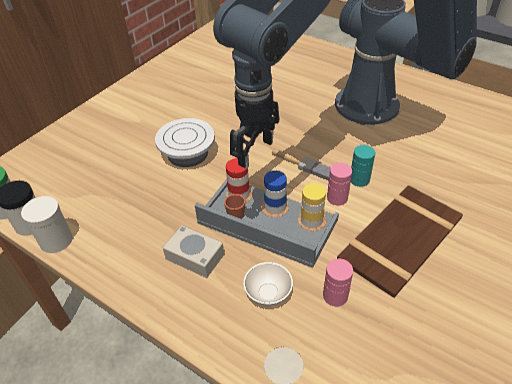

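View pics/side0.png

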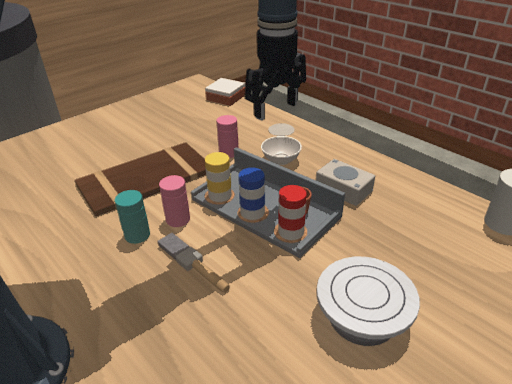

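View pics/w0.png

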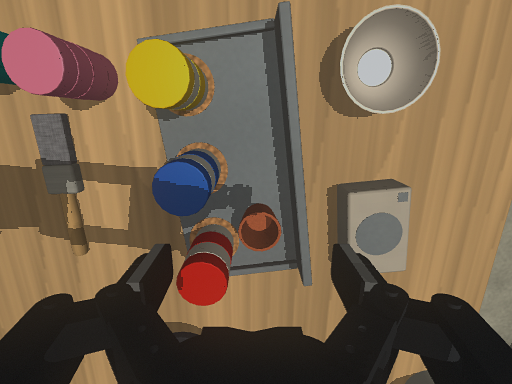

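The three views agree:
- **Jars:** red is at scene (237,180), blue at (275,192) and yellow at (313,205). The cup is at (235,207), behind red and between red and blue.
- **Fixed places:** the ware board is at scene (405,240) on the +y side, and the wheel is at (185,138) on the -y side.
- **Look-alikes:** pink at scene (340,183) and (338,282), turquoise at (363,165).

The only yellow jar stands on cork in the bay, so it is the one meant.

```bash
cat > h.py <<'E'
import numpy as np, cv2
from scipy.spatial.transform import Rotation as Ro
from cell import get_obs, vision
def shot(n):
    if n=="wrist":
        o=get_obs(); c=vision.read_camera(n)
        Rt=Ro.from_euler("xyz",o["ee_rot"],degrees=True).as_matrix(); M=np.array(c["mount"])
        c["Rw"]=Rt@M[:3,:3]; c["C"]=np.array(o["tool_pos"])+Rt@M[:3,3]
    else:
        c=vision.read_camera(n); c["Rw"]=c["R"].T; c["C"]=-c["R"].T@c["t"]
    return c
def ray(c,p): 
    d=c["Rw"]@np.linalg.inv(c["K"])@np.array([p[0],p[1],1.]); return d/np.linalg.norm(d)
def plane(c,p,z): d=ray(c,p); return c["C"]+d*(z-c["C"][2])/d[2]
def proj(c,X): v=c["K"]@(c["Rw"].T@(np.array(X)-c["C"])); return v[:2]/v[2]
def tri(cs,ps):
    A=np.zeros((3,3));b=np.zeros(3)
    for c,p in zip(cs,ps):
        d=ray(c,p);P=np.eye(3)-np.outer(d,d);A+=P;b+=P@c["C"]
    return np.linalg.solve(A,b)
HUE=dict(red=(175,4,170,60),blue=(108,128,130,40),yellow=(22,33,150,90),cup=(4,14,110,40),pink=(160,174,70,80),turq=(80,95,90,50),board=(0,20,70,0))
def mask(c,k):
    h=cv2.cvtColor(c["frame"],cv2.COLOR_BGR2HSV); a,b,s,v=HUE[k]; H=h[...,0]
    m=((H>=a)&(H<=b)) if a<=b else ((H>=a)|(H<=b))
    m=m&(h[...,1]>=s)&(h[...,2]>=v)
    if k=="board": m&=h[...,2]<105
    return cv2.morphologyEx(m.astype(np.uint8),cv2.MORPH_OPEN,np.ones((2,2)))
def comps(c,k,amin=60):
    n,l,s,ce=cv2.connectedComponentsWithStats(mask(c,k))
    return [(s[i].tolist(),ce[i].round(1).tolist()) for i in range(1,n) if s[i][4]>=amin]
E
python3 - <<'E'
from h import *
for n in("scene","side","wrist"):
    c=shot(n)
    for k in HUE: print(n,k,comps(c,k,60 if k!="board" else 300))
    # lids etc hue sample
    if n=="wrist":
        h=cv2.cvtColor(c["frame"],cv2.COLOR_BGR2HSV)
        for p in[(203,280),(205,248),(182,190),(158,75),(190,80),(248,225),(262,225)]:print(p,h[p[1],p[0]])
    if n=="scene":
        h=cv2.cvtColor(c["frame"],cv2.COLOR_BGR2HSV)
        for p in[(405,230),(360,262),(235,205),(225,145)]:print(p,h[p[1],p[0]])
E
```

```text
scene red [([227, 160, 22, 19, 284], [236.0, 169.9]), ([229, 183, 21, 12, 142], [239.3, 189.6])]
scene blue [([265, 172, 22, 20, 371], [275.7, 181.5]), ([265, 197, 22, 11, 146], [275.6, 202.5])]
scene yellow []
scene cup [([0, 0, 153, 157, 15269], [59.8, 60.2]), ([129, 0, 27, 14, 204], [139.4, 4.6]), ([148, 0, 28, 20, 276], [160.9, 7.9]), ([165, 2, 26, 22, 232], [177.7, 12.4]), ([181, 12, 16, 16, 140], [188.6, 19.5]), ([136, 18, 28, 23, 278], [149.5, 29.0]), ([154, 22, 26, 23, 246], [166.3, 33.3]), ([170, 27, 24, 21, 184], [181.1, 36.9]), ([142, 43, 27, 22, 219], [154.9, 53.5]), ([401, 187, 63, 39, 812], [432.2, 205.7]), ([225, 192, 29, 27, 440], [237.0, 205.1]), ([357, 201, 93, 75, 3716], [403.8, 236.7]), ([0, 238, 71, 93, 1812], [36.3, 284.1]), ([339, 246, 69, 51, 1288], [374.2, 270.8])]
scene pink [([328, 164, 25, 42, 793], [339.8, 184.1]), ([324, 259, 30, 48, 1056], [338.5, 282.5])]
scene turq [([352, 146, 24, 41, 772], [362.9, 165.8])]
scene board [([0, 0, 169, 157, 15223], [58.0, 60.7]), ([402, 187, 48, 31, 490], [425.0, 202.0]), ([358, 201, 82, 75, 3107], [400.7, 235.8]), ([0,
[... 4937 characters left out ...]
)]
wrist turq [([0, 32, 8, 28, 97], [1.8, 42.3]), ([0, 62, 11, 22, 129], [3.6, 74.9])]
wrist board [([319, 28, 54, 92, 1772], [337.5, 81.0]), ([0, 160, 92, 94, 4377], [36.5, 205.5]), ([124, 167, 65, 147, 4277], [153.7, 237.1]), ([327, 186, 11, 77, 679], [332.3, 220.2]), ([242, 217, 37, 32, 721], [261.0, 235.3]), ([190, 228, 43, 32, 509], [211.5, 240.0]), ([182, 254, 48, 27, 428], [208.2, 262.3]), ([25, 266, 114, 59, 1398], [85.0, 299.5]), ([332, 273, 28, 40, 388], [345.0, 292.5]), ([164, 323, 146, 33, 2387], [237.1, 337.5])]
(203, 280) [  2 217 173]
(205, 248) [17 41 87]
(182, 190) [110 152  87]
(158, 75) [ 26 215 190]
(190, 80) [ 22 199 101]
(248, 225) [  9 162 135]
(262, 225) [  9 164 149]
```

```bash
sed -i 's/yellow=(22,33,150,90)/yellow=(20,35,165,60)/' h.py
python3 - <<'E'
from h import *
S,D,W=shot("scene"),shot("side"),shot("wrist")
np.set_printoptions(precision=1,suppress=True)
J={}
for k in("red","blue","yellow"):
    ps=[]
    for c in(S,D):
        L=[x for x in comps(c,k)]; L.sort(key=lambda x:x[0][1]); ps.append(L[0][1] if L else None)
    print(k,ps)
    if None not in ps: J[k]=tri((S,D),ps); print(k,J[k])
    L=max(comps(W,k),key=lambda x:x[0][4]); x,y,w,h,_=L[0]; print(" wrist top z120",plane(W,L[1],120), "bbox",L[0])
for k in("pink","turq"):
    for s,ce in comps(S,k): print(k,plane(S,ce,52))
# board
m=mask(S,"board")|mask(S,"cup"); m[:180]=0; m[:,:337]=0
h=cv2.convexHull(cv2.findNonZero(m)); q=cv2.approxPolyDP(h,6,True)[:,0]; P=np.array([plane(S,p,18)[:2] for p in q.astype(float)])
print("board",q.tolist(),P,np.linalg.norm(P-np.roll(P,1,0),axis=1),P.mean(0))
# wheel
for c,box in((S,(150,115,220,165)),(D,(310,255,425,335))):
    hs=cv2.cvtColor(c["frame"],cv2.COLOR_BGR2HSV); m=((hs[...,1]<45)&(hs[...,2]>110)).astype(np.uint8)
    x0,y0,x1,y1=box; z=np.zeros_like(m); z[y0:y1,x0:x1]=m[y0:y1,x0:x1]
    ct=max(cv2.findContours(z,0,2)[0],key=cv2.contourArea); e=cv2.fitEllipse(cv2.convexHull(ct)); 
    pts=np.array([plane(c,p,68)[:2] for p in cv2.convexHull(ct)[:,0].astype(float)]); print("wheel",e,cv2.minEnclosingCircle(pts.astype(np.float32)))
m=mask(W,"cup"); ct=max(cv2.findContours(m,0,2)[0],key=cv2.contourArea); pts=np.array([plane(W,p,65)[:2] for p in ct[:,0].astype(float)],np.float32); print("cup z65",cv2.minEnclosingCircle(pts), W["C"])
im=cv2.resize(W["frame"][10:320,110:310],None,fx=2.5,fy=1.9*2.5/1.9)[:600*10]
cv2.imwrite("pics/bay1.png",cv2.resize(W["frame"][10:310,110:310],None,fx=2,fy=2))
E
```

```text
red [[235.9, 169.8], [293.4, 197.3]]
red [ 572.9 -101.1  106.1]
 wrist top z120 [572.1 -94.7 120. ] bbox [177, 254, 52, 52, 2139]
blue [[275.7, 181.5], [253.1, 177.9]]
blue [557.5   6.5 108.9]
 wrist top z120 [556.9   7.3 120. ] bbox [153, 160, 59, 57, 2565]
yellow [None, None]
 wrist top z120 [545.  107.9 120. ] bbox [126, 40, 68, 70, 3718]
pink [424.1 121.8  52. ]
pink [695.5 262.   52. ]
turq [327.1 140.3  52. ]
board [[463, 215], [396, 296], [338, 258], [408, 187]] [[320.2 420.8]
 [635.  376.2]
 [613.4 220.9]
 [301.7 265.9]] [156.  317.9 156.8 314.9] [467.6 320.9]
wheel ((184.2247772216797, 137.91050720214844), (39.979095458984375, 60.10133361816406), 81.75718688964844) ((512.0965576171875, -332.4471130371094), 90.25053405761719)
wheel ((367.8021545410156, 295.7801513671875), (76.34002685546875, 105.0457763671875), 107.1713638305664) ((505.7265319824219, -334.34161376953125), 85.38103485107422)
cup z65 ((633.606689453125, -58.76848220825195), 31.585105895996094) [624.4  75.5 373.7]
```

View pics/bay1.png

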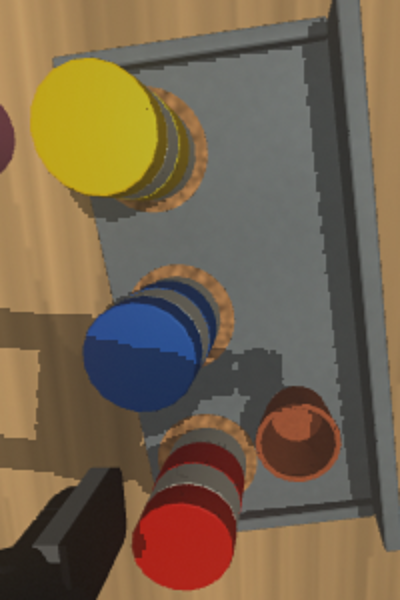

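The enlarged crop shows yellow, blue and red each standing on cork, with the cup behind red. The bay yaw is about 8°. The pink and turquoise jars stand outside the bay. The measured board is 316 by 156 mm and the wheel radius is about 85 mm, which fits the given sizes. Next I turn the gripper so it closes along the bay's y.

```bash
python3 -m crank '[[[0,0,0,0,0,8.2,1],[0,0,0,0,0,8.2,1],[0,0,0,0,0,8.2,1],[0,0,0,0,0,8.2,1],[0,0,0,0,0,8.2,1],[0,0,0,0,0,8.2,1],[0,0,0,0,0,8.2,1],[0,0,0,0,0,8.2,1],[0,0,0,0,0,8.2,1],[0,0,0,0,0,8.2,1]]]'
cat > go.py <<'E'
import sys; from h import *
o=get_obs(); T=Ro.from_euler("xyz",o["ee_rot"],degrees=True).as_matrix()
print("t",o["t"],"pos",o["tool_pos"].round(1),"rot",o["ee_rot"].round(1),"gap",round(o["finger_gap"],1),"F",o["wrist_force"].round(1))
for a in sys.argv[1:]: print(a,"tool shift mm",(T.T@(np.array(eval(a))-o["tool_pos"])).round(1))
E
python3 go.py "[544,109,200]"
```

```text
t: 1.7
tool_pos: [625.0, 0.0, 231.3]
ee_rot: [180.0, -0.0, 7.7]
wrist_force: [-0.1, -0.2, -0.4]
finger_gap: 85.5
finger_force: 0.0
t 1.7 pos [625.    0.  231.3] rot [180.   -0.    7.7] gap 85.5 F [-0.1 -0.2 -0.4]
[544,109,200] tool shift mm [ -65.6 -118.9   31.3]
```

```bash
python3 -m crank '[[[-0.016,-0.030,0.008,0,0,0,1],[-0.016,-0.030,0.008,0,0,0,1],[-0.017,-0.030,0.008,0,0,0,1],[-0.016,-0.029,0.007,0,0,0,1],[0,0,0,0,0,0,1]]]' | head -3
python3 - <<'E'
from h import *
W=shot("wrist"); cv2.imwrite("pics/w2.png",W["frame"]); print(W["C"])
for k in("red","blue","yellow","cup"): print(k,comps(W,k,150))
E
```

```text
t: 2.33
tool_pos: [541.8, 110.5, 199.8]
ee_rot: [-180.0, 0.2, 8.2]
[614.89352219 122.36760117 342.12725409]
red [([419, 161, 46, 34, 598], [437.0, 173.3]), ([453, 172, 59, 64, 3145], [485.1, 203.1])]
blue [([330, 161, 33, 15, 223], [342.9, 166.5]), ([341, 172, 67, 64, 3299], [374.0, 202.7])]
yellow [([234, 158, 40, 15, 161], [253.5, 162.4]), ([226, 168, 63, 65, 3210], [256.9, 200.4])]
cup [([26, 65, 147, 85, 6539], [97.5, 107.5]), ([397, 95, 73, 56, 3071], [434.6, 121.7]), ([18, 128, 145, 156, 16388], [84.0, 207.5]), ([397, 152, 30, 32, 178], [407.3, 167.8]), ([16, 273, 82, 32, 1399], [47.7, 290.2])]
```

View pics/w2.png

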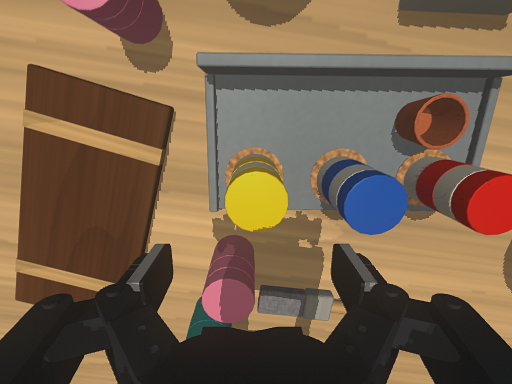

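The yellow lid top is at (257,200) and blue at (374,203), with red partly cut off at the right. The cup rim is at about (440,121), and the gripper is square to the bay.

```bash
python3 - <<'E'
from h import *
W=shot("wrist"); np.set_printoptions(precision=1,suppress=True)
P={}
for k in("blue","yellow"):
    m=mask(W,k); ct=max(cv2.findContours(m,0,2)[0],key=cv2.contourArea)
    pts=np.array([plane(W,p,120)[:2] for p in cv2.convexHull(ct)[:,0].astype(float)],np.float32); c,r=cv2.minEnclosingCircle(pts); print(k,np.array(c),r); P[k]=np.array(c)
d=P["blue"]-P["yellow"];print(np.hypot(*d),np.degrees(np.arctan2(*-d[::-1]))-90, P["blue"]+d)
print(np.array(plane(W,(440,121),65)))
E
python3 go.py
```

```text
blue [555.5   8.8] 31.023324966430664
yellow [543.8 107.9] 29.23231315612793
99.74843541417651 6.7290363397937085 [567.1 -90.2]
[636.1 -63.5  65. ]
t 2.425 pos [544.8 108.8 200.7] rot [ 1.8e+02 -1.0e-01  8.0e+00] gap 85.3 F [-0.5  0.7  0.3]
```

Yellow measures (543.8, 107.9), and the lid radius of 29 mm fits the given 28. I descend and grip.

```bash
python3 -m crank '[[[-0.001,0.001,0.030,0,0,0,1],[0,0,0.030,0,0,0,1],[0,0,0.030,0,0,0,1],[0,0,0.025,0,0,0,1],[0,0,0.021,0,0,0,1],[0,0,0,0,0,0,1],[0,0,0,0,0,0,1],[0,0,0,0,0,0,1]]]'
python3 go.py "[543.8,107.9,65]"
python3 -m crank '[[[0,0,0,0,0,0,-1],[0,0,0,0,0,0,-1],[0,0,0,0,0,0,-1],[0,0,0,0,0,0,-1],[0,0,0,0,0,0,-1],[0,0,0,0,0,0,-1],[0,0,0,0,0,0,-1],[0,0,0,0,0,0,-1]]]'
```

```text
t: 3.42
tool_pos: [544.3, 107.4, 65.4]
ee_rot: [180.0, -0.1, 8.0]
wrist_force: [0.2, -0.5, -0.3]
finger_gap: 85.4
finger_force: 0.0
t 3.425 pos [544.3 107.4  65.4] rot [ 1.8e+02 -1.0e-01  8.0e+00] gap 85.4 F [ 0.2 -0.5 -0.3]
[543.8,107.9,65] tool shift mm [-0.5 -0.5  0.4]
t: 4.42
tool_pos: [543.6, 107.6, 65.2]
ee_rot: [180.0, -0.1, 8.0]
wrist_force: [-1.3, -1.9, 5.5]
finger_gap: 55.0
finger_force: 60.4
```

```bash
python3 -m crank '[[[0,0,-0.010,0,0,0,-1],[0,0,-0.030,0,0,0,-1],[0,0,-0.030,0,0,0,-1],[0,0,-0.030,0,0,0,-1],[0,0,-0.030,0,0,0,-1],[0,0,0,0,0,0,-1]]]' | tail -2
python3 -m crank '[[[0.007,-0.020,0,0,0,0,-1],[0.008,-0.035,0,0,0,0,-1],[0.008,-0.035,0,0,0,0,-1],[0.008,-0.035,0,0,0,0,-1],[0.008,-0.035,0,0,0,0,-1],[0.007,-0.025,0,0,0,0,-1],[0,-0.010,0,0,0,0,-1],[0,0,0,0,0,0,-1],[0,0,0,0,0,0,-1]]]'
python3 go.py "[562,307,69]"
```

```text
finger_gap: 54.7
finger_force: 62.1
t: 6.3
tool_pos: [561.1, 306.0, 193.7]
ee_rot: [180.0, 0.1, 8.0]
wrist_force: [-0.5, 0.5, -3.6]
finger_gap: 54.8
finger_force: 62.2
t 6.3 pos [561.1 306.  193.7] rot [1.8e+02 1.0e-01 8.0e+00] gap 54.8 F [-0.5  0.5 -3.6]
[562,307,69] tool shift mm [  1.2  -1.  124.7]
```

```bash
python3 -m crank '[[[0.001,-0.001,0.025,0,0,0,-1],[0,0,0.030,0,0,0,-1],[0,0,0.030,0,0,0,-1],[0,0,0.025,0,0,0,-1],[0,0,0.012,0,0,0,-1],[0,0,0.003,0,0,0,-1],[0,0,0,0,0,0,-1],[0,0,0,0,0,0,-1]]]'
python3 -m crank '[[[0,0,0.001,0,0,0,-1],[0,0,0,0,0,0,-1],[0,0,0,0,0,0,-1]]]'|sed -n 1,4p
```

```text
t: 7.3
tool_pos: [563.3, 308.6, 70.5]
ee_rot: [-180.0, -0.1, 8.0]
wrist_force: [-0.2, -0.9, -3.1]
finger_gap: 54.7
finger_force: 62.2
t: 7.68
tool_pos: [562.5, 308.4, 68.4]
ee_rot: [-180.0, -0.0, 8.0]
wrist_force: [-0.4, -0.6, -3.6]
```

```bash
python3 -m crank '[[[0,0,0.001,0,0,0,-1],[0,0,0,0,0,0,-1]]]'|sed -n 2,4p;python3 -m crank '[[[0,0,0.0005,0,0,0,-1],[0,0,0,0,0,0,-1]]]'|sed -n 2,4p
```

```text
tool_pos: [562.6, 308.4, 68.2]
ee_rot: [-180.0, -0.0, 8.0]
wrist_force: [-1.6, -0.6, 4.7]
tool_pos: [562.6, 308.4, 68.2]
ee_rot: [-180.0, -0.0, 8.0]
wrist_force: [-3.2, -1.9, 6.5]
```

```bash
python3 -m crank '[[[0,0,0,0,0,0,1],[0,0,0,0,0,0,1],[0,0,0,0,0,0,1],[0,0,0,0,0,0,1],[0,0,0,0,0,0,1],[0,0,-0.02,0,0,0,1],[0,0,-0.04,0,0,0,1],[0,0,-0.04,0,0,0,1],[0,0,-0.0315,0,0,0,1],[0,0,0,0,0,0,1]]]' | sed -n 5p
python3 -m crank '[[[-0.005,0.025,0,0,0,0,1],[-0.006,0.040,0,0,0,0,1],[-0.006,0.04,0,0,0,0,1],[-0.006,0.04,0,0,0,0,1],[-0.006,0.04,0,0,0,0,1],[-0.006,0.04,0,0,0,0,1],[-0.006,0.04,0,0,0,0,1],[-0.006,0.032,0,0,0,0,1],[0,0,0,0,0,0,1],[0,0,0,0,0,0,1]]]'
cat > lid.py <<'E'
import sys; from h import *
k,z,R=sys.argv[1],float(sys.argv[2]),float(sys.argv[3]); W=shot("wrist"); o=get_obs()
m=mask(W,k); m=np.where(cv2.cvtColor(W["frame"],cv2.COLOR_BGR2HSV)[...,2]>0,m,0); L=cv2.findContours(m,0,2)[0]
if len(sys.argv)>4: print(comps(W,k,200))
ct=max(L,key=cv2.contourArea); pts=np.array([plane(W,p,z)[:2] for p in cv2.convexHull(ct)[:,0].astype(float)])
c,r=cv2.minEnclosingCircle(pts.astype(np.float32)); print(k,np.round(c,1),"r",round(r,1))
from scipy.optimize import least_squares
f=least_squares(lambda q:np.hypot(pts[:,0]-q[0],pts[:,1]-q[1])-R,c,loss="soft_l1"); print("fit",f.x.round(1),"rms",np.sqrt(np.mean(f.fun**2)).round(2))
E
python3 lid.py blue 120 28; python3 go.py "[557,7,65]"
```

```text
finger_gap: 85.8
t: 10.68
tool_pos: [556.7, 8.1, 197.9]
ee_rot: [-179.9, 0.1, 8.0]
wrist_force: [0.1, 0.7, 0.0]
finger_gap: 85.2
finger_force: 0.0
blue [555.6   5.7] r 29.0
fit [555.3   5.5] rms 0.76
t 10.725 pos [556.8   8.6 198. ] rot [-1.8e+02  1.0e-01  8.0e+00] gap 85.5 F [0.1 0.  0.2]
[557,7,65] tool shift mm [1.00e-01 1.70e+00 1.33e+02]
```

```bash
python3 -m crank '[[[-0.001,0.003,0.030,0,0,0,1],[0,0,0.030,0,0,0,1],[0,0,0.030,0,0,0,1],[0,0,0.025,0,0,0,1],[0,0,0.019,0,0,0,1],[0,0,0,0,0,0,1],[0,0,0,0,0,0,1]]]'|sed -n 1,4p
python3 -m crank '[[[0,0,0,0,0,0,-1],[0,0,0,0,0,0,-1],[0,0,0,0,0,0,-1],[0,0,0,0,0,0,-1],[0,0,0,0,0,0,-1],[0,0,0,0,0,0,-1],[0,0,0,0,0,0,-1]]]'
python3 -m crank '[[[0,0,-0.010,0,0,0,-1],[0,0,-0.030,0,0,0,-1],[0,0,-0.030,0,0,0,-1],[0,0,-0.030,0,0,0,-1],[0,0,-0.030,0,0,0,-1],[0,0,0,0,0,0,-1]]]' | tail -2; python3 go.py "[468,322,194]"
```

```text
t: 11.6
tool_pos: [557.1, 5.3, 64.9]
ee_rot: [180.0, -0.1, 8.1]
wrist_force: [0.6, 0.0, 0.0]
t: 12.48
tool_pos: [557.4, 4.7, 65.6]
ee_rot: [180.0, -0.1, 8.0]
wrist_force: [-0.4, 1.5, 6.4]
finger_gap: 54.9
finger_force: 58.3
finger_gap: 55.6
finger_force: 58.7
t 13.225 pos [558.2   4.2 196.6] rot [179.9  -0.3   8. ] gap 55.6 F [ 0.4 -0.  -2.9]
[468,322,194] tool shift mm [ -45.1 -327.3    1.7]
```

```bash
python3 -m crank '[[[-0.005,-0.027,0,0,0,0,-1],[-0.005,-0.04,0,0,0,0,-1],[-0.005,-0.04,0,0,0,0,-1],[-0.005,-0.04,0,0,0,0,-1],[-0.005,-0.04,0,0,0,0,-1],[-0.005,-0.04,0,0,0,0,-1],[-0.005,-0.04,0,0,0,0,-1],[-0.005,-0.035,0,0,0,0,-1],[-0.005,-0.025,0,0,0,0,-1],[0,0,0,0,0,0,-1]]]' | sed -n 2,3p
python3 -m crank '[[[0,0,0.020,0,0,0,-1],[0,0,0.030,0,0,0,-1],[0,0,0.030,0,0,0,-1],[0,0,0.025,0,0,0,-1],[0,0,0.015,0,0,0,-1],[0,0,0.005,0,0,0,-1],[0,0,0,0,0,0,-1],[0,0,0,0,0,0,-1],[0,0,0,0,0,0,-1]]]'|sed -n 2,4p
python3 -m crank '[[[0,0,0.001,0,0,0,-1],[0,0,0,0,0,0,-1],[0,0,0,0,0,0,-1]]]'|sed -n 2,4p
```

```text
tool_pos: [464.8, 323.0, 192.5]
ee_rot: [180.0, 0.2, 8.2]
tool_pos: [467.0, 322.3, 69.8]
ee_rot: [-180.0, -0.1, 8.0]
wrist_force: [-0.9, 0.2, -1.9]
tool_pos: [466.8, 322.3, 68.6]
ee_rot: [-180.0, -0.0, 8.0]
wrist_force: [-1.0, -0.2, -0.3]
```

```bash
python3 -m crank '[[[0,0,0.001,0,0,0,-1],[0,0,0,0,0,0,-1]]]'|sed -n 2,4p
python3 -m crank '[[[0,0,0,0,0,0,1],[0,0,0,0,0,0,1],[0,0,0,0,0,0,1],[0,0,0,0,0,0,1],[0,0,0,0,0,0,1],[0,0,-0.02,0,0,0,1],[0,0,-0.04,0,0,0,1],[0,0,-0.04,0,0,0,1],[0,0,-0.031,0,0,0,1],[0,0,0,0,0,0,1]]]' | sed -n 5p
python3 -m crank '[[[0.004,0.025,0,0,0,0,1],[0.004,0.040,0,0,0,0,1],[0.004,0.04,0,0,0,0,1],[0.004,0.04,0,0,0,0,1],[0.004,0.04,0,0,0,0,1],[0.004,0.04,0,0,0,0,1],[0.004,0.04,0,0,0,0,1],[0.004,0.04,0,0,0,0,1],[0.004,0.04,0,0,0,0,1],[0.004,0.04,0,0,0,0,1]]]' |sed -n 2p
python3 -m crank '[[[0.003,0.03,0,0,0,0,1],[0.001,0.015,0,0,0,0,1],[0,0,0,0,0,0,1],[0,0,0,0,0,0,1]]]'|sed -n 2p
python3 lid.py red 120 28; python3 go.py "[570,-98,64]"
```

```text
tool_pos: [466.8, 322.3, 68.6]
ee_rot: [-180.0, -0.1, 8.0]
wrist_force: [-1.9, 0.1, 8.1]
finger_gap: 85.3
tool_pos: [559.1, -54.7, 196.8]
tool_pos: [569.3, -96.3, 197.8]
red [ 570.5 -101. ] r 29.1
fit [ 570.3 -100.9] rms 0.75
t 19.275 pos [569.4 -96.2 198. ] rot [-1.799e+02  1.000e-01  8.100e+00] gap 85.5 F [-1.   0.3 -0.1]
[570,-98,64] tool shift mm [  0.5   2.  134. ]
```

```bash
python3 -m crank '[[[0,0.005,0.030,0,0,0,1],[0,0,0.030,0,0,0,1],[0,0,0.030,0,0,0,1],[0,0,0.025,0,0,0,1],[0,0,0.019,0,0,0,1],[0,0,0,0,0,0,1],[0,0,0,0,0,0,1]]]'|sed -n 1,4p
python3 -m crank '[[[0,0,0,0,0,0,-1],[0,0,0,0,0,0,-1],[0,0,0,0,0,0,-1],[0,0,0,0,0,0,-1],[0,0,0,0,0,0,-1],[0,0,0,0,0,0,-1],[0,0,0,0,0,0,-1]]]'
python3 -m crank '[[[0,0,-0.010,0,0,0,-1],[0,0,-0.030,0,0,0,-1],[0,0,-0.030,0,0,0,-1],[0,0,-0.030,0,0,0,-1],[0,0,-0.030,0,0,0,-1],[0,0,0,0,0,0,-1]]]' | tail -2; python3 go.py "[376,335,194]"
```

```text
t: 20.15
tool_pos: [571.2, -102.0, 65.1]
ee_rot: [180.0, -0.1, 8.1]
wrist_force: [-0.5, -0.2, -0.3]
t: 21.02
tool_pos: [571.3, -102.5, 65.5]
ee_rot: [180.0, -0.1, 8.0]
wrist_force: [-0.8, 1.7, 5.7]
finger_gap: 55.0
finger_force: 60.6
finger_gap: 55.0
finger_force: 61.5
t 21.775 pos [ 572.1 -103.2  196.6] rot [179.8  -0.3   8. ] gap 55.0 F [ 1.  -0.3 -2.9]
[376,335,194] tool shift mm [-133.3 -461.2    0.6]
```

```bash
python3 -m crank '[[[-0.011,-0.025,0,0,0,0,-1],[-0.011,-0.04,0,0,0,0,-1],[-0.011,-0.04,0,0,0,0,-1],[-0.011,-0.04,0,0,0,0,-1],[-0.011,-0.04,0,0,0,0,-1],[-0.011,-0.04,0,0,0,0,-1],[-0.011,-0.04,0,0,0,0,-1],[-0.011,-0.04,0,0,0,0,-1],[-0.011,-0.04,0,0,0,0,-1],[-0.011,-0.04,0,0,0,0,-1]]]' | sed -n 2,3p
python3 -m crank '[[[-0.011,-0.035,0,0,0,0,-1],[-0.010,-0.025,0,0,0,0,-1],[-0.002,-0.014,0,0,0,0,-1],[0,0,0,0,0,0,-1],[0,0,0,0,0,0,-1]]]' | sed -n 2,3p
python3 -m crank '[[[0,0,0.020,0,0,0,-1],[0,0,0.030,0,0,0,-1],[0,0,0.030,0,0,0,-1],[0,0,0.025,0,0,0,-1],[0,0,0.015,0,0,0,-1],[0,0,0.005,0,0,0,-1],[0,0,0,0,0,0,-1],[0,0,0,0,0,0,-1],[0,0,0,0,0,0,-1]]]'|sed -n 2,4p
python3 -m crank '[[[0,0,0.001,0,0,0,-1],[0,0,0,0,0,0,-1],[0,0,0,0,0,0,-1]]]'|sed -n 2,4p
```

```text
tool_pos: [406.6, 264.1, 192.9]
ee_rot: [180.0, 0.2, 8.0]
tool_pos: [375.5, 332.7, 193.9]
ee_rot: [180.0, 0.0, 8.0]
tool_pos: [375.5, 333.8, 70.0]
ee_rot: [-180.0, -0.1, 8.0]
wrist_force: [-0.1, -0.5, -3.9]
tool_pos: [375.3, 333.7, 68.6]
ee_rot: [-180.0, -0.0, 8.0]
wrist_force: [-0.5, 0.4, 0.3]
```

```bash
python3 -m crank '[[[0,0,0.001,0,0,0,-1],[0,0,0,0,0,0,-1]]]'|sed -n 2,4p
python3 -m crank '[[[0,0,0,0,0,0,1],[0,0,0,0,0,0,1],[0,0,0,0,0,0,1],[0,0,0,0,0,0,1],[0,0,0,0,0,0,1],[0,0,-0.02,0,0,0,1],[0,0,-0.04,0,0,0,1],[0,0,-0.04,0,0,0,1],[0,0,-0.033,0,0,0,1],[0,0,0,0,0,0,1]]]' | sed -n 5p
python3 -m crank '[[[0.018,0.038,0,0,0,0,1],[0.018,0.040,0,0,0,0,1],[0.018,0.04,0,0,0,0,1],[0.018,0.04,0,0,0,0,1],[0.018,0.04,0,0,0,0,1],[0.018,0.04,0,0,0,0,1],[0.018,0.04,0,0,0,0,1],[0.018,0.04,0,0,0,0,1],[0.018,0.04,0,0,0,0,1],[0.018,0.04,0,0,0,0,1]]]' |sed -n 2p
python3 -m crank '[[[0.018,0.02,0,0,0,0,1],[0.004,0.008,0,0,0,0,1],[0,0,0,0,0,0,1],[0,0,0,0,0,0,1]]]'|sed -n 2p
python3 lid.py cup 65 27 1; python3 go.py
python3 - <<'E'
from h import *
W=shot("wrist");S=shot("scene");cv2.imwrite("pics/c3.png",np.hstack([W["frame"][60:330,60:460],S["frame"][140:410,150:]]))
E
```

```text
tool_pos: [375.3, 333.7, 68.5]
ee_rot: [-180.0, -0.1, 8.0]
wrist_force: [-2.8, 0.5, 9.2]
finger_gap: 85.0
tool_pos: [608.4, -36.7, 198.4]
tool_pos: [633.2, -59.0, 199.8]
[([0, 157, 29, 47, 1131], [13.2, 180.2]), ([234, 162, 50, 52, 1948], [258.2, 187.2]), ([0, 213, 26, 115, 2484], [10.7, 268.0])]
cup [487.9 208.8] r 77.4
fit [514.8 198.3] rms 49.62
t 28.45 pos [633.4 -59.  200.1] rot [-1.8e+02  1.0e-01  8.1e+00] gap 85.5 F [ 1.1  1.1 -0.3]Traceback (most recent call last):
  File "<stdin>", line 2, in <module>
    return _nx.concatenate(arrs, 1, dtype=dtype, casting=casting)
           ~~~~~~~~~~~~~~~^^^^^^^^^^^^^^^^^^^^^^^^^^^^^^^^^^^^^^^
ValueError: all the input array dimensions except for the concatenation axis must match exactly, but along dimension 0, the array at index 0 has size 270 and the array at index 1 has size 244
```

Run:
```python
from h import *
W=shot("wrist");S=shot("scene");cv2.imwrite("pics/c3.png",np.hstack([W["frame"][90:334,60:460],S["frame"][140:384,150:]]))
m=mask(W,"cup")[120:260,200:320]
ct=max(cv2.findContours(m,0,2)[0],key=cv2.contourArea)[:,0]+[200,120]
h=cv2.convexHull(ct)[:,0].astype(float); P=np.array([plane(W,p,65)[:2] for p in h],np.float32); print(cv2.minEnclosingCircle(P),P.min(0),P.max(0),cv2.boundingRect(ct))
```

```text
((633.1419067382812, -66.7661361694336), 28.859790802001953) [605.662    -90.424446] [660.9118   -38.110317] (233, 162, 50, 51)
```

View pics/c3.png

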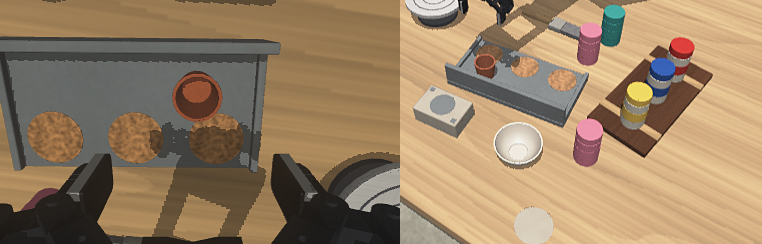

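All three jars stand upright on the board: red at crop (681,58), blue at (662,78) and yellow at (638,105). The cup is alone in the bay with its rim centre at wrist (258,187), which gives (633,-67). Nothing is near it now. The rim radius comes out at 28.9 mm, against the given 27. I also measure the bare cork patches before gripping.

```bash
python3 - <<'E'
from h import *
W=shot("wrist"); h=cv2.cvtColor(W["frame"],cv2.COLOR_BGR2HSV); m=((h[...,1]>85)).astype(np.uint8); z=np.zeros_like(m); z[196:258,82:310]=m[196:258,82:310]; z=cv2.morphologyEx(z,cv2.MORPH_OPEN,np.ones((5,5)))
for c in cv2.findContours(z,0,2)[0]:
    if cv2.contourArea(c)<500: continue
    P=np.array([plane(W,p,15)[:2] for p in cv2.convexHull(c)[:,0].astype(float)],np.float32); print(cv2.boundingRect(c),cv2.minEnclosingCircle(P))
E
python3 -m crank '[[[-0.001,0.004,0.030,0,0,0,1],[0,0.004,0.030,0,0,0,1],[0,0,0.030,0,0,0,1],[0,0,0.030,0,0,0,1],[0,0,0.025,0,0,0,1],[0,0,0.015,0,0,0,1],[0,0,0.008,0,0,0,1],[0,0,0,0,0,0,1],[0,0,0,0,0,0,1]]]'
```

```text
(168, 203, 55, 50) ((554.8801879882812, 5.74121618270874), 36.28215408325195)
(87, 202, 56, 51) ((540.9808349609375, 109.7145004272461), 36.32720947265625)
(236, 196, 67, 58) ((576.2500610351562, -84.45811462402344), 51.9542121887207)
t: 29.82
tool_pos: [635.3, -68.5, 33.3]
ee_rot: [180.0, -0.1, 8.0]
wrist_force: [0.2, -0.1, 0.6]
finger_gap: 85.2
finger_force: 0.0
```

The cork patches measure 36.3 mm in radius, with blue at (554.9, 5.7) and yellow at (541, 109.7), so red is at (568.8, -98.3). Next I grip the cup.

```bash
python3 -m crank '[[[0,0,0,0,0,0,-1],[0,0,0,0,0,0,-1],[0,0,0,0,0,0,-1],[0,0,0,0,0,0,-1],[0,0,0,0,0,0,-1],[0,0,0,0,0,0,-1],[0,0,0,0,0,0,-1]]]'
python3 -m crank '[[[0,0,-0.010,0,0,0,-1],[0,0,-0.020,0,0,0,-1],[0,0,-0.040,0,0,0,-1],[0,0,-0.040,0,0,0,-1],[0,0,-0.040,0,0,0,-1],[0,0,0,0,0,0,-1],[0,0,0,0,0,0,-1]]]' ; python3 go.py "[509,-333.5,182]"
python3 - <<'E'
from h import *
S,D,W=shot("scene"),shot("side"),shot("wrist")
a=S["frame"][90:290,150:350];b=D["frame"][60:260,210:410]
cv2.imwrite("pics/c4.png",cv2.resize(np.hstack([a,b]),None,fx=2,fy=2))
E
```

```text
t: 30.7
tool_pos: [635.0, -68.0, 33.3]
ee_rot: [180.0, -0.1, 8.0]
wrist_force: [-1.8, 2.2, 5.8]
finger_gap: 50.9
finger_force: 61.6
t: 31.58
tool_pos: [633.9, -68.2, 182.5]
ee_rot: [-180.0, 0.0, 8.0]
wrist_force: [0.2, -0.5, -1.3]
finger_gap: 50.8
finger_force: 62.6
t 31.575 pos [633.9 -68.2 182.5] rot [-180.    0.    8.] gap 50.8 F [ 0.2 -0.5 -1.3]
[509,-333.5,182] tool shift mm [-160.6  245.3    0.5]
```

View pics/c4.png

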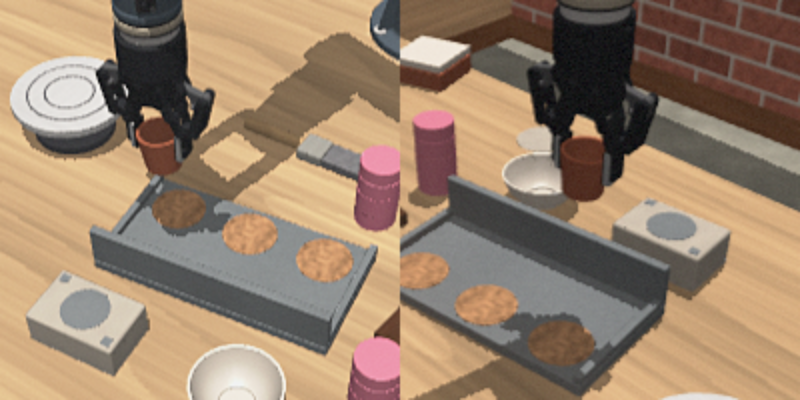

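The cup is held upright above the bay, at (160,145) in the scene half and (583,168) in the side half of the picture. The bystanders are untouched. I move it to the wheel.

```bash
python3 -m crank '[[[-0.020,0.022,0,0,0,0,-1],[-0.020,0.035,0,0,0,0,-1],[-0.020,0.035,0,0,0,0,-1],[-0.020,0.035,0,0,0,0,-1],[-0.020,0.035,0,0,0,0,-1],[-0.020,0.035,0,0,0,0,-1],[-0.020,0.030,0,0,0,0,-1],[-0.020,0.018,0,0,0,0,-1],[0,0,0,0,0,0,-1],[0,0,0,0,0,0,-1]]]'
python3 - <<'E'
from h import *
W=shot("wrist"); cv2.imwrite("pics/wh5.png",W["frame"])
E
```

```text
t: 32.98
tool_pos: [510.1, -332.4, 181.4]
ee_rot: [-179.9, 0.0, 8.0]
wrist_force: [-0.0, 0.5, -0.5]
finger_gap: 50.5
finger_force: 62.6
```

View pics/wh5.png

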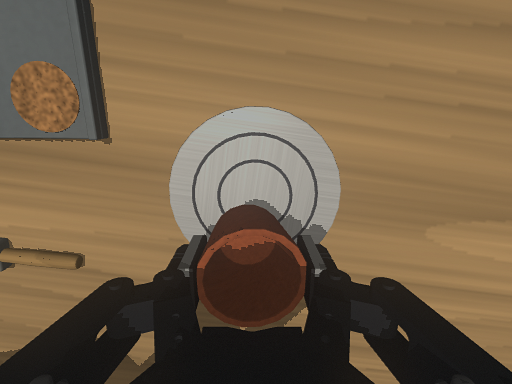

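The disc fills (170–340, 107–250) with its rings around (255,190). The cup rim is at (252,278). I fit the disc edge at z=68 and the cup rim at its held height.

```bash
python3 - <<'E'
from h import *
from scipy.optimize import least_squares
W=shot("wrist");h=cv2.cvtColor(W["frame"],cv2.COLOR_BGR2HSV); m=((h[...,1]<45)&(h[...,2]>110)).astype(np.uint8); z=np.zeros_like(m); z[95:245,160:350]=m[95:245,160:350]
hull=cv2.convexHull(max(cv2.findContours(z,0,2)[0],key=cv2.contourArea))[:,0].astype(float); hull=hull[hull[:,1]<225]
P=np.array([plane(W,p,68)[:2] for p in hull])
f=least_squares(lambda q:np.hypot(P[:,0]-q[0],P[:,1]-q[1])-q[2],[510,-333,85],loss="soft_l1");print("wheel",f.x,len(P))
f=least_squares(lambda q:np.hypot(P[:,0]-q[0],P[:,1]-q[1])-85,[510,-333],loss="soft_l1");print("wheel R85",f.x)
m=mask(W,"cup"); m[:, :190]=0;m[:,315:]=0;m[:200]=0
ys,xs=np.nonzero(m); low=[(x,ys[xs==x].max()) for x in range(200,304)]
Q=np.array([plane(W,p,213)[:2] for p in np.array(low,float)])
f=least_squares(lambda q:np.hypot(Q[:,0]-q[0],Q[:,1]-q[1])-27,[510,-333],loss="soft_l1");print("cup",f.x,np.abs(f.fun).mean())
E
python3 go.py
```

```text
wheel [ 506.90461007 -333.76167285   83.89947746] 35
wheel R85 [ 505.64173427 -334.04023496]
cup [ 508.57903024 -330.37637518] 0.16687036644726821
t 33.075 pos [ 510.6 -332.1  181.8] rot [-179.9    0.     8.1] gap 50.5 F [ 0.3 -0.6 -1.2]
```

```bash
python3 -m crank '[[[-0.003,0.002,0.015,0,0,0,-1],[0,0,0.025,0,0,0,-1],[0,0,0.025,0,0,0,-1],[0,0,0.018,0,0,0,-1],[0,0,0.008,0,0,0,-1],[0,0,0.003,0,0,0,-1],[0,0,0,0,0,0,-1],[0,0,0,0,0,0,-1],[0,0,0,0,0,0,-1]]]' |sed -n 2,4p
python3 -m crank '[[[0,0,0.001,0,0,0,-1],[0,0,0,0,0,0,-1],[0,0,0,0,0,0,-1]]]' |sed -n 2,4p
python3 -m crank '[[[0,0,0.001,0,0,0,-1],[0,0,0,0,0,0,-1],[0,0,0,0,0,0,-1]]]' |sed -n 2,4p
```

```text
tool_pos: [507.8, -335.9, 89.0]
ee_rot: [179.9, -0.0, 8.0]
wrist_force: [-0.4, 0.9, -1.0]
tool_pos: [507.5, -335.5, 87.3]
ee_rot: [-180.0, 0.0, 8.0]
wrist_force: [-0.3, 0.6, -0.6]
tool_pos: [507.6, -335.7, 86.5]
ee_rot: [180.0, -0.0, 8.0]
wrist_force: [-0.8, -0.5, 0.8]
```

```bash
python3 -m crank '[[[0,0,0.0005,0,0,0,-1],[0,0,0,0,0,0,-1]]]' |sed -n 2,4p
python3 -m crank '[[[0,0,0,0,0,0,1],[0,0,0,0,0,0,1],[0,0,0,0,0,0,1],[0,0,0,0,0,0,1],[0,0,0,0,0,0,1],[0,0,-0.02,0,0,0,1],[0,0,-0.04,0,0,0,1],[0,0,-0.045,0,0,0,1],[0,0,-0.01,0,0,0,1],[0,0,0,0,0,0,1]]]'
python3 - <<'E'
from h import *
W=shot("wrist"); cv2.imwrite("pics/wh6.png",W["frame"][80:360,120:400])
m=mask(W,"cup"); ct=[c for c in cv2.findContours(m,0,2)[0] if cv2.contourArea(c)>300]
for c in ct:
    P=np.array([plane(W,p,118)[:2] for p in cv2.convexHull(c)[:,0].astype(float)],np.float32); print(cv2.boundingRect(c),cv2.minEnclosingCircle(P))
h=cv2.cvtColor(W["frame"],cv2.COLOR_BGR2HSV);print(W["C"],get_obs()["tool_pos"])
E
```

```text
tool_pos: [507.7, -335.6, 86.3]
ee_rot: [180.0, -0.0, 8.0]
wrist_force: [0.0, 0.8, 4.0]
t: 36.45
tool_pos: [507.6, -335.6, 201.3]
ee_rot: [180.0, -0.0, 8.0]
wrist_force: [-0.4, -0.6, -0.2]
finger_gap: 85.3
finger_force: 0.0
(219, 174, 60, 58) ((505.7044982910156, -331.5749816894531), 26.633108139038086)
[ 580.1477286  -323.75013555  343.80722552] [ 507.01879468 -335.04845307  200.02746419]
```

View pics/wh6.png

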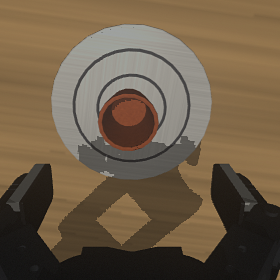

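The cup stands upright on the wheel, with its rim at crop (129,122) inside the inner ring. I check its centring against the disc edge.

Run:
```python
from h import *
from scipy.optimize import least_squares
W=shot("wrist");h=cv2.cvtColor(W["frame"],cv2.COLOR_BGR2HSV); m=((h[...,1]<45)&(h[...,2]>110)).astype(np.uint8); z=np.zeros_like(m); z[95:265,160:340]=m[95:265,160:340]
hull=cv2.convexHull(max(cv2.findContours(z,0,2)[0],key=cv2.contourArea))[:,0].astype(float); hull=hull[hull[:,1]<218]
P=np.array([plane(W,p,68)[:2] for p in hull])
for R in (84,85):
  f=least_squares(lambda q:np.hypot(P[:,0]-q[0],P[:,1]-q[1])-R,[506,-334],loss="soft_l1");print("wheel",R,f.x,np.abs(f.fun).mean())
```

```text
wheel 84 [ 506.62151817 -333.66724948] 0.18779106948607224
wheel 85 [ 505.42823006 -333.78811496] 0.6710042782978969
```

The cup is within 2 mm of the wheel centre. Next I fetch yellow.

```bash
python3 -m crank '[[[0.009,-0.039,0,0,0,0,1],[0.009,-0.04,0,0,0,0,1],[0.009,-0.04,0,0,0,0,1],[0.009,-0.04,0,0,0,0,1],[0.009,-0.04,0,0,0,0,1],[0.009,-0.04,0,0,0,0,1],[0.009,-0.04,0,0,0,0,1],[0.009,-0.04,0,0,0,0,1],[0.009,-0.04,0,0,0,0,1],[0.009,-0.04,0,0,0,0,1]]]' | sed -n 2p
python3 -m crank '[[[0.009,-0.04,0,0,0,0,1],[0.009,-0.04,0,0,0,0,1],[0.009,-0.04,0,0,0,0,1],[0.009,-0.04,0,0,0,0,1],[0.009,-0.04,0,0,0,0,1],[0.009,-0.03,0,0,0,0,1],[0,0,0,0,0,0,1],[0,0,0,0,0,0,1]]]' | sed -n 2p
python3 lid.py yellow 123 28; python3 go.py "[562.6,308.4,68]"
```

```text
tool_pos: [540.0, 73.4, 198.9]
tool_pos: [561.6, 306.5, 199.1]
yellow [562.8 308.3] r 29.3
fit [562.5 309. ] rms 0.88
t 38.85 pos [561.8 306.2 199.5] rot [179.9   0.2   8. ] gap 85.5 F [ 0.  -0.3  0.2]
[562.6,308.4,68] tool shift mm [  1.4  -2.2 131.5]
```

```bash
python3 -m crank '[[[0.001,-0.002,0.030,0,0,0,1],[0,0,0.030,0,0,0,1],[0,0,0.030,0,0,0,1],[0,0,0.025,0,0,0,1],[0,0,0.017,0,0,0,1],[0,0,0,0,0,0,1],[0,0,0,0,0,0,1]]]'|sed -n 1,4p
python3 -m crank '[[[0,0,0,0,0,0,-1],[0,0,0,0,0,0,-1],[0,0,0,0,0,0,-1],[0,0,0,0,0,0,-1],[0,0,0,0,0,0,-1],[0,0,0,0,0,0,-1],[0,0,0,0,0,0,-1]]]'
python3 -m crank '[[[0,0,-0.010,0,0,0,-1],[0,0,-0.030,0,0,0,-1],[0,0,-0.030,0,0,0,-1],[0,0,-0.030,0,0,0,-1],[0,0,-0.030,0,0,0,-1],[0,0,0,0,0,0,-1]]]' | tail -2
python3 -m crank '[[[-0.008,0.020,0,0,0,0,-1],[-0.008,0.035,0,0,0,0,-1],[-0.008,0.035,0,0,0,0,-1],[-0.008,0.035,0,0,0,0,-1],[-0.008,0.035,0,0,0,0,-1],[-0.008,0.024,0,0,0,0,-1],[0,0.010,0,0,0,0,-1],[0,0,0,0,0,0,-1],[0,0,0,0,0,0,-1]]]'
python3 go.py "[542,109.3,65]"
```

```text
t: 39.72
tool_pos: [564.1, 309.4, 69.7]
ee_rot: [-180.0, -0.1, 8.0]
wrist_force: [0.9, -0.1, -0.2]
t: 40.6
tool_pos: [564.0, 309.5, 70.2]
ee_rot: [180.0, -0.1, 8.0]
wrist_force: [-0.8, -2.0, 6.6]
finger_gap: 54.7
finger_force: 62.3
finger_gap: 55.1
finger_force: 63.7
t: 42.48
tool_pos: [542.8, 111.6, 198.5]
ee_rot: [-180.0, 0.0, 8.0]
wrist_force: [0.8, -0.3, -3.6]
finger_gap: 55.1
finger_force: 63.9
t 42.475 pos [542.8 111.6 198.5] rot [-180.    0.    8.] gap 55.1 F [ 0.8 -0.3 -3.6]
[542,109.3,65] tool shift mm [ -1.1   2.2 133.4]
```

```bash
python3 -m crank '[[[0,0.002,0.025,0,0,0,-1],[0,0,0.030,0,0,0,-1],[0,0,0.030,0,0,0,-1],[0,0,0.025,0,0,0,-1],[0,0,0.015,0,0,0,-1],[0,0,0.004,0,0,0,-1],[0,0,0,0,0,0,-1],[0,0,0,0,0,0,-1],[0,0,0,0,0,0,-1]]]'|sed -n 2,4p
python3 -m crank '[[[0,0,0.001,0,0,0,-1],[0,0,0,0,0,0,-1],[0,0,0,0,0,0,-1]]]'|sed -n 2,4p
python3 -m crank '[[[0,0,0.001,0,0,0,-1],[0,0,0,0,0,0,-1]]]'|sed -n 2,4p
```

```text
tool_pos: [543.6, 108.7, 70.6]
ee_rot: [180.0, -0.1, 8.0]
wrist_force: [0.6, -0.3, -4.6]
tool_pos: [543.0, 108.7, 68.8]
ee_rot: [-180.0, 0.0, 8.0]
wrist_force: [-0.1, 0.2, -3.4]
tool_pos: [543.0, 108.7, 67.7]
ee_rot: [-180.0, 0.0, 8.0]
wrist_force: [-0.1, 0.2, -3.6]
```

```bash
for i in 1; do python3 -m crank '[[[0,0,0.001,0,0,0,-1],[0,0,0,0,0,0,-1]]]'|sed -n 2,4p; done
python3 -m crank '[[[0,0,0.0005,0,0,0,-1],[0,0,0,0,0,0,-1]]]'|sed -n 2,4p
```

```text
tool_pos: [543.2, 108.7, 67.2]
ee_rot: [180.0, -0.0, 8.0]
wrist_force: [-0.6, 0.1, 0.4]
tool_pos: [543.2, 108.7, 67.2]
ee_rot: [180.0, -0.0, 8.0]
wrist_force: [-1.3, -0.6, 5.3]
```

```bash
python3 -m crank '[[[0,0,0,0,0,0,1],[0,0,0,0,0,0,1],[0,0,0,0,0,0,1],[0,0,0,0,0,0,1],[0,0,0,0,0,0,1],[0,0,-0.02,0,0,0,1],[0,0,-0.04,0,0,0,1],[0,0,-0.04,0,0,0,1],[0,0,-0.032,0,0,0,1],[0,0,0,0,0,0,1]]]' | sed -n 5p
python3 lid.py yellow 120 28
python3 -m crank '[[[-0.008,-0.030,0,0,0,0,1],[-0.008,-0.04,0,0,0,0,1],[-0.008,-0.04,0,0,0,0,1],[-0.008,-0.04,0,0,0,0,1],[-0.007,-0.04,0,0,0,0,1],[-0.007,-0.032,0,0,0,0,1],[0,0,0,0,0,0,1],[0,0,0,0,0,0,1]]]' | sed -n 2p
python3 lid.py blue 123 28; python3 go.py "[466.8,322.3,68]"
```

```text
finger_gap: 85.1
yellow [541.8 108.6] r 29.2
fit [541.5 108.7] rms 0.83
tool_pos: [466.1, 321.4, 197.1]
blue [465.5 322.8] r 29.2
fit [465.  322.8] rms 0.83
t 47.075 pos [466.4 321.1 197.4] rot [1.799e+02 1.000e-01 8.000e+00] gap 85.3 F [ 0.2  0.1 -0.4]
[466.8,322.3,68] tool shift mm [  0.7  -1.2 129.4]
```

```bash
python3 -m crank '[[[-0.001,-0.002,0.030,0,0,0,1],[0,0,0.030,0,0,0,1],[0,0,0.030,0,0,0,1],[0,0,0.025,0,0,0,1],[0,0,0.014,0,0,0,1],[0,0,0,0,0,0,1],[0,0,0,0,0,0,1]]]'|sed -n 1,4p
python3 -m crank '[[[0,0,0,0,0,0,-1],[0,0,0,0,0,0,-1],[0,0,0,0,0,0,-1],[0,0,0,0,0,0,-1],[0,0,0,0,0,0,-1],[0,0,0,0,0,0,-1],[0,0,0,0,0,0,-1]]]'
python3 -m crank '[[[0,0,-0.010,0,0,0,-1],[0,0,-0.030,0,0,0,-1],[0,0,-0.030,0,0,0,-1],[0,0,-0.030,0,0,0,-1],[0,0,-0.030,0,0,0,-1],[0,0,0,0,0,0,-1]]]' | tail -2
python3 -m crank '[[[0.005,0.027,0,0,0,0,-1],[0.005,0.04,0,0,0,0,-1],[0.005,0.04,0,0,0,0,-1],[0.005,0.04,0,0,0,0,-1],[0.005,0.04,0,0,0,0,-1],[0.005,0.04,0,0,0,0,-1],[0.005,0.04,0,0,0,0,-1],[0.005,0.035,0,0,0,0,-1],[0.005,0.024,0,0,0,0,-1],[0,0,0,0,0,0,-1]]]'|sed -n 2p
python3 -m crank '[[[0,0,0,0,0,0,-1],[0,0,0,0,0,0,-1]]]'|sed -n 2p
python3 go.py "[555,5.6,65]"
```

```text
t: 47.95
tool_pos: [466.2, 324.0, 70.1]
ee_rot: [-180.0, -0.1, 8.0]
wrist_force: [-0.2, 0.4, 0.1]
t: 48.82
tool_pos: [465.9, 324.0, 70.4]
ee_rot: [180.0, -0.1, 8.0]
wrist_force: [-0.4, -2.2, 6.1]
finger_gap: 55.4
finger_force: 61.9
finger_gap: 55.2
finger_force: 63.2
tool_pos: [555.0, 5.9, 197.6]
tool_pos: [554.4, 8.5, 198.8]
t 51.075 pos [554.4   8.5 198.8] rot [-1.8e+02  1.0e-01  8.1e+00] gap 54.9 F [-0.2 -0.2 -1.9]
[555,5.6,65] tool shift mm [  0.4   3.1 133.8]
```

```bash
python3 -m crank '[[[0.001,0.003,0.025,0,0,0,-1],[0,0,0.030,0,0,0,-1],[0,0,0.030,0,0,0,-1],[0,0,0.025,0,0,0,-1],[0,0,0.016,0,0,0,-1],[0,0,0.004,0,0,0,-1],[0,0,0,0,0,0,-1],[0,0,0,0,0,0,-1],[0,0,0,0,0,0,-1]]]'|sed -n 2,4p
python3 -m crank '[[[0,0,0.001,0,0,0,-1],[0,0,0,0,0,0,-1],[0,0,0,0,0,0,-1]]]'|sed -n 2,4p
python3 -m crank '[[[0,0,0.001,0,0,0,-1],[0,0,0,0,0,0,-1]]]'|sed -n 2,4p
```

```text
tool_pos: [557.2, 4.5, 70.1]
ee_rot: [180.0, -0.1, 8.0]
wrist_force: [-0.4, 0.1, -1.8]
tool_pos: [556.7, 4.6, 68.3]
ee_rot: [180.0, 0.0, 8.0]
wrist_force: [0.2, 0.2, -1.3]
tool_pos: [556.8, 4.5, 67.5]
ee_rot: [180.0, -0.0, 8.0]
wrist_force: [-0.7, 0.9, 0.3]
```

```bash
python3 -m crank '[[[0,0,0.0007,0,0,0,-1],[0,0,0,0,0,0,-1]]]'|sed -n 4p
python3 -m crank '[[[0,0,0,0,0,0,1],[0,0,0,0,0,0,1],[0,0,0,0,0,0,1],[0,0,0,0,0,0,1],[0,0,0,0,0,0,1],[0,0,-0.02,0,0,0,1],[0,0,-0.04,0,0,0,1],[0,0,-0.04,0,0,0,1],[0,0,-0.032,0,0,0,1],[0,0,0,0,0,0,1]]]' | sed -n 5p
python3 lid.py blue 120 28
python3 -m crank '[[[-0.013,-0.025,0,0,0,0,1],[-0.013,-0.036,0,0,0,0,1],[-0.013,-0.036,0,0,0,0,1],[-0.014,-0.036,0,0,0,0,1],[-0.014,-0.036,0,0,0,0,1],[-0.014,-0.036,0,0,0,0,1],[-0.014,-0.036,0,0,0,0,1],[-0.013,-0.036,0,0,0,0,1],[-0.013,-0.036,0,0,0,0,1],[-0.013,-0.036,0,0,0,0,1]]]' | sed -n 2p
python3 -m crank '[[[0,-0.002,0,0,0,0,1],[0,0,0,0,0,0,1],[0,0,0,0,0,0,1]]]'|sed -n 2p
python3 lid.py red 123 28; python3 go.py "[375.3,333.7,68.5]"
```

```text
wrist_force: [-0.4, -0.1, 5.0]
finger_gap: 85.7
blue [556.    3.9] r 29.0
fit [555.7   3.8] rms 0.79
tool_pos: [373.7, 332.0, 197.0]
tool_pos: [375.5, 332.5, 198.1]
red [374.8 334.6] r 29.1
fit [374.5 335. ] rms 0.79
t 56.05 pos [375.6 332.5 198.3] rot [180.    0.    7.9] gap 85.5 F [-0.5  0.  -0.3]
[375.3,333.7,68.5] tool shift mm [ -0.   -1.3 129.8]
```

```bash
python3 -m crank '[[[-0.001,-0.002,0.030,0,0,0,1],[0,0,0.030,0,0,0,1],[0,0,0.030,0,0,0,1],[0,0,0.025,0,0,0,1],[0,0,0.014,0,0,0,1],[0,0,0,0,0,0,1],[0,0,0,0,0,0,1]]]'|sed -n 1,4p
python3 -m crank '[[[0,0,0,0,0,0,-1],[0,0,0,0,0,0,-1],[0,0,0,0,0,0,-1],[0,0,0,0,0,0,-1],[0,0,0,0,0,0,-1],[0,0,0,0,0,0,-1],[0,0,0,0,0,0,-1]]]'
python3 -m crank '[[[0,0,-0.010,0,0,0,-1],[0,0,-0.030,0,0,0,-1],[0,0,-0.030,0,0,0,-1],[0,0,-0.030,0,0,0,-1],[0,0,-0.030,0,0,0,-1],[0,0,0,0,0,0,-1]]]' | tail -2
python3 -m crank '[[[0.011,0.027,0,0,0,0,-1],[0.011,0.04,0,0,0,0,-1],[0.011,0.04,0,0,0,0,-1],[0.011,0.04,0,0,0,0,-1],[0.011,0.04,0,0,0,0,-1],[0.011,0.04,0,0,0,0,-1],[0.011,0.04,0,0,0,0,-1],[0.011,0.04,0,0,0,0,-1],[0.011,0.04,0,0,0,0,-1],[0.011,0.04,0,0,0,0,-1]]]'|sed -n 2p
python3 -m crank '[[[0.011,0.035,0,0,0,0,-1],[0.011,0.025,0,0,0,0,-1],[0,0.008,0,0,0,0,-1],[0,0,0,0,0,0,-1],[0,0,0,0,0,0,-1]]]'|sed -n 2p
python3 go.py "[569,-99,66]"
```

```text
t: 56.92
tool_pos: [374.6, 335.5, 70.3]
ee_rot: [-180.0, -0.1, 8.0]
wrist_force: [0.5, -0.3, -0.2]
t: 57.8
tool_pos: [374.3, 335.4, 70.7]
ee_rot: [-180.0, -0.1, 8.0]
wrist_force: [0.4, -1.8, 4.2]
finger_gap: 54.9
finger_force: 62.2
finger_gap: 55.3
finger_force: 64.1
tool_pos: [535.8, -33.5, 197.8]
tool_pos: [566.7, -95.5, 199.0]
t 60.425 pos [566.7 -95.5 199. ] rot [-1.799e+02  1.000e-01  8.100e+00] gap 55.1 F [ 1.   0.5 -2.8]
[569,-99,66] tool shift mm [  2.1   4.  133. ]
```

```bash
python3 -m crank '[[[0.001,0.0025,0.025,0,0,0,-1],[0,0,0.030,0,0,0,-1],[0,0,0.030,0,0,0,-1],[0,0,0.025,0,0,0,-1],[0,0,0.016,0,0,0,-1],[0,0,0.004,0,0,0,-1],[0,0,0,0,0,0,-1],[0,0,0,0,0,0,-1],[0,0,0,0,0,0,-1]]]'|sed -n 2,4p
python3 -m crank '[[[0,0,0.001,0,0,0,-1],[0,0,0,0,0,0,-1],[0,0,0,0,0,0,-1]]]'|sed -n 2,4p
python3 -m crank '[[[0,0,0.001,0,0,0,-1],[0,0,0,0,0,0,-1]]]'|sed -n 2,4p
```

```text
tool_pos: [569.8, -99.4, 70.5]
ee_rot: [180.0, -0.1, 8.0]
wrist_force: [0.5, 0.5, -2.6]
tool_pos: [569.2, -99.2, 68.6]
ee_rot: [-180.0, 0.0, 8.0]
wrist_force: [-0.3, 0.4, -2.7]
tool_pos: [569.3, -99.2, 67.8]
ee_rot: [180.0, -0.0, 8.0]
wrist_force: [-0.1, 0.3, -1.1]
```

```bash
python3 -m crank '[[[0,0,0.0007,0,0,0,-1],[0,0,0,0,0,0,-1]]]'|sed -n 4p
python3 -m crank '[[[0,0,0,0,0,0,1],[0,0,0,0,0,0,1],[0,0,0,0,0,0,1],[0,0,0,0,0,0,1],[0,0,0,0,0,0,1],[0,0,-0.02,0,0,0,1],[0,0,-0.04,0,0,0,1],[0,0,-0.04,0,0,0,1],[0,0,-0.032,0,0,0,1],[0,0,0,0,0,0,1]]]' | sed -n 5p
python3 lid.py red 120 28
python3 -m crank '[[[-0.03,-0.02,-0.03,0,0,0,1],[-0.03,-0.02,-0.03,0,0,0,1],[-0.03,-0.02,-0.03,0,0,0,1],[0,0,0,0,0,0,1],[0,0,0,0,0,0,1],[0,0,0,0,0,0,1]]]'
python3 - <<'E'
from h import *
a=shot("scene")["frame"][100:320,140:410];b=shot("side")["frame"][110:330,160:430]
cv2.imwrite("pics/f.png",cv2.resize(np.hstack([a,b]),(800,326)))
E
```

```text
wrist_force: [-1.6, 0.7, 5.3]
finger_gap: 85.4
red [569.6 -99.7] r 29.1
fit [569.4 -99.7] rms 0.74
t: 64.47
tool_pos: [472.0, -52.6, 287.5]
ee_rot: [-179.9, 0.1, 8.0]
wrist_force: [-1.0, -0.6, -0.3]
finger_gap: 85.5
finger_force: 0.0
```

View pics/f.png

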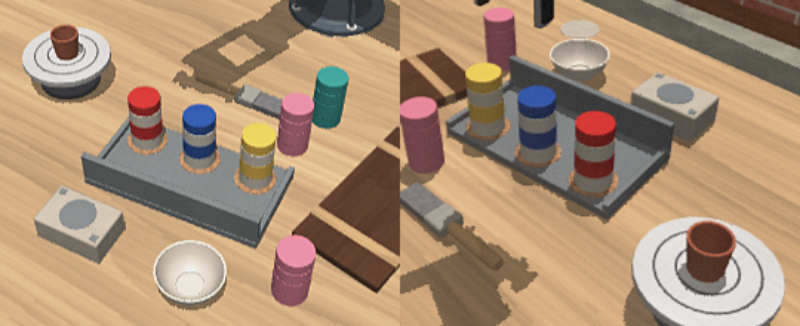

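The jars stand upright on their own patches: red at crop (145,118), blue at (199,138) and yellow at (258,157). The cup is upright in the middle of the wheel at (65,42). The mould, bowl and brush look unmoved, and the gripper is clear.

```bash
python3 -c "
from cell import ticket
print(ticket.finish_job())"
```

```text
the job is handed in; nothing more can be done
None
```

The job is handed in at about 64 s of the 141 s allowed: all three jars stand upright on their own cork patches (about 1–2 mm off centre), and the cup is upright on the wheel, about 2 mm from its middle.

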